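Lock the sliding fence of a box-gluing board

ROBOT

A 6-joint arm with a two-finger parallel gripper is mounted at the origin on the work surface. World frame = base frame: x ahead of the robot, y to its left, z up, the work surface at z = 0. Lengths are in m, angles in degrees, forces in N, time in s.
With the tool pointing down it reaches from about 0.375 to 0.9 m from the base axis. Payload 3.1 kg.
Tool frame: the origin (TCP) lies on the centre line of the jaws, within the pads' length; the fingertips stand 17 mm ahead of it and the grasp point (between the pads) lies 2 mm behind it; z points along the fingers, y is the line along which they close (so a half turn about z gives the same grasp; the last joint's range is limited). The gripper opens to 87 mm and grips with 3 to 60 N. Pads are 19 mm wide; open, the fingers measure 117 mm over their backs; the gripper's body (75 mm by 190 mm) begins 51 mm behind the grasp point.
Start: joints at [67.007, 30.224, 82.088, -0, 67.689, -10.227], TCP at [0.138, 0.61, 0.24] pointing down, gripper open.
Joint ranges: [-176.69, 176.69], [-43.24, 126.21], [12.49, 139.97], [-82, 262], [0, 151.66], [-163.58, 163.58]. Speed limits (degrees/s): [159.86, 159.86, 180, 180, 180, 180].

INTERFACE

Orientations are given as a 3x3 rotation matrix whose columns are the frame's x, y, z axes.
In Python, from rig import bot, imaging, finder gives the robot as it stands. The module is installed in compiled form; this text tells all that it offers.
- The arm moves only by the tool play_rows, never from a script. Its argument "motion" is a list that holds one entry, the list of rows, each a list of 6 numbers: the shift along the tool's x, y, z in shares of 0.75 m (1.0 is 0.75 m), then the turn, a rotation vector about the tool's x, y, z in parts of the range, where 1.0 means pi/2 rad. In form: [[[dx, dy, dz, wx, wy, wz], ...]]. A call has 1 to 8 rows; each row is the pose to reach, as a shift and turn from the pose commanded when the call began, along the tool's axes at that moment; what a row does not reach only later rows make up. A row lasts 1/12 s, in which the tool goes at most 41.7 mm and 7.16 degrees, less where a joint would pass 70% of its speed; a pose out of reach is approached as far as the arm can. A call with a gripper value outside its range is refused whole. "fingers" is the finger opening in m, from 0 to 0.087, set as the call begins (left out, the last holds). The fingers move at their own pace and stop on an object; the grip force is fixed at half the most. Time passes only in rows, so rows that repeat a pose let the fingers close. It gives the time, the measured TCP pose, the force, the opening and the grip force at its end, in the units of the state.
- bot.read_state(): the state, without advancing time (a new reading comes with each control period).
- imaging.capture(name): name is "scene" or "top" or "wrist"; returns a dict with "frame" (420x560x3 uint8, red, green, blue), "camera_matrix" (3x3 intrinsics, pixels), "R" (3x3) and "t" (3): a world point X has camera coordinates R X + t. Camera axes: x right, y down, z forward; pixel columns grow to the right and rows downward; lengths in m; the calibration is good to about 2 mm. A picture is of the moment at which its call begins. There is no depth.
- bot.hand_in(): hands the job in; it is judged then, once.
Trained networks look in the newest picture that a camera, given by its name, has taken for a name from the list of things; names that differ only in an ending like _2 or _b are one class to them, and where a whole thing is asked for, a point or a joint stands for the part that bears it (a point fixed in the world has none). Each returns a list of dicts, best first, with "confidence" (0 to 1); they miss things now and then, are a little off and sometimes report something else, mostly with a low value. They report only what shows in the picture. A call takes as long as a camera call.
- finder.recognise(camera, name): "at" ([x, y, z] in m, in world coordinates, good to about 4 mm: the middle of the surface that is visible of it).
- finder.outline_of(camera, name): "pixels" (420x560 bool, what is visible of it).
The state is a dict: "time_s": time; "joint_positions": joint angles; "qvel": joint speeds; "tau": joint torques, N m; "position": TCP position; "tcp_rot": TCP orientation; "force": force on the tool from outside, world axes, zero at the start; "moment": the same for the moment, N m; "opening": opening from 0.0 (shut) to 1.0 (fully open); "grasp_force": force on a finger pad.
Only numpy, scipy, OpenCV 4.12 (cv2) and the standard library are available. Lean on these libraries where they do the work, as an engineer would, in place of code of your own. Each camera call takes 0.05 s, during which the arm holds its last target. There are 200 camera calls.

TASK

Lock the sliding fence of the gluing board: take the orange thumbscrew from its wooden stand, put its cross-pin through the slot in the fence's blue foot, and bring that slot over the matching slot that lies hidden in the brass strip underneath, feeling for it gently, without forcing the screw. When it drops through both, seat it fully home, give it a quarter turn so that the cross-pin locks under the strip, and let go. Leave the white trough and the other things on the bench where they are.

Things in the scene. Friction and masses are not known exactly. Their poses are not given: they have to be found in the camera images.
- screw: Orange quarter-turn thumbscrew, 60 g. Origin: centre of the underside of its round collar (26 mm diameter, 5 mm thick); z up through the grip. Grip: flat wing above the collar, 26 mm long (x), 8 mm thick (y), 5 to 35 mm above the origin. Below: steel shank, 8 mm diameter. Starts upright in the stand, collar on the stand's top; lift 32 mm to clear.
- screw_pin (a point): Middle of the screw's steel cross-pin at the shank's lower end, 26 mm below the screw's origin. The pin is round, 8 mm in diameter and 16 mm long along the screw's x, the same direction as the wing; its lowest line is 30 mm below the screw's origin. Screw, foot and strip spoil if pressed together with 40 N or more: feel with 3 to 6 N and come down slowly (about 10 mm/s).
- stand: Dark wooden block 70 x 70 x 50 mm, fixed, holding the thumbscrew at the start in a 22 x 12 mm slot. Origin: centre of its underside; x along the slot.
- jig: Gluing board, fixed: wooden board 280 mm (x) by 320 mm (y), with an aluminium front rail 56 mm wide (x), 280 mm long (y), top 30 mm above the table. Origin: on the table, under the middle of the rail; x points across the rail towards the board's far side, y along the rail and the fence's travel.
- rail_mid (a point): Middle of the rail's top, 30 mm above the table, axes as the jig's. Here lies a fixed brass strip, 8 mm thick, top flush, hollow below (14 mm), with one slot 20 mm (x) by 11 mm (y), centred across the rail. Hidden under the foot at the start, it lies under the foot's slot at some fence joint value from 0.020 to 0.050, different each time.
- fence (a joint): Travel of the fence along the jig's y (m): 0 at one end, 0.06 at the other, growing towards +y. It starts from 0 to 0.008. It slides stiffly (1.2 N friction) and stays where left; it can be pushed or dragged, also by the screw standing in its slot.
- fence_slot (a point): Centre of the slot in the fence's blue foot, at its top face, 41 mm above the table; axes as the jig's; moves with the fence (jig y = -0.030 + joint value). Foot 62 (x) x 56 (y) x 10 mm thick, 1 mm above the strip; slot 20 mm (x) by 11 mm (y), right through. A low fence bar runs from the foot to +x, no higher than the foot.
- fence_foot (a point): Middle of the foot's underside, 10 mm below fence_slot. With the slots apart, the pin in the foot's slot stops on the strip with the screw's origin 19 mm above fence_slot. Fully home, the collar lies on the foot (origin at fence_slot), and the pin has 3 mm of play under the strip and is free to turn either way.
- trough: White open box (half-made planter), 170 x 66 x 70 mm, loose on the board; origin: centre of its underside. Leave it alone.
- gluegun: Black and orange glue gun lying on the bench, 140 x 110 x 28 mm, loose; origin under its barrel. Leave it alone.
- glue: White glue bottle with orange cap, 48 mm diameter, 130 mm high, loose; origin: centre of its underside. Leave it alone.
- cup: Blue ceramic cup, 72 mm diameter, 85 mm high, loose; origin: centre of its underside. Leave it alone.
- brush: Wooden-handled brush lying on the bench, loose. Leave it alone.

How it is judged (in metres and radians):
On the way, in this order (a step that is already met when the one before it is completed fails the run):
1. the screw's cross-pin is in the foot's slot, resting on or just above the strip (horizontal distance between screw and fence_slot below 0.006 m and z of screw in the frame of fence_slot below 0.025 m and angle between screw's own z axis and vertical below 0.15 rad), for 0.05 s.
2. the screw has dropped through both slots, wing still across the rail (horizontal distance between screw and fence_slot below 0.005 m and z of screw in the frame of fence_slot below 0.004 m and angle between screw's own z axis and vertical below 0.15 rad and angle between the x axis of screw and the x axis of fence_slot, either way round below 0.5 rad), for 0.05 s.
At the end, for the whole second after the job is handed in: The thumbscrew stands upright (within 0.15 rad) through both slots, its collar on the fence's foot (within 2.5 mm, centred within 4 mm), turned at least 1.1 rad (63 degrees) from the slot's long direction so that its cross-pin is locked under the strip, released and at rest (horizontal distance between screw and fence_slot below 0.004 m and z of screw in the frame of fence_slot between -0.003 and 0.0025 m and angle between screw's own z axis and vertical below 0.15 rad and angle between the x axis of screw and the x axis of fence_slot, either way round above 1.1 rad and linear speed of screw below 0.02 m/s and velocity of joint fence below 0.01 m/s and contact force between the fingers and screw below 0.2 N); the robot touches nothing.
It fails at once if the screw is forced against the fence, strip or board (more than 40 N) (contact force between screw and jig above 40 N).
It fails at once if the trough, glue gun, glue bottle, cup or brush is moved by more than 30 mm (distance of any of trough, gluegun, glue, cup, brush from where it was at the start of the episode above 0.03 m).
It also fails if it takes over 72 s, if anything falls off the work surface, if the arm or the gripper's body presses on something with over 40 N, if the wrist force passes 120 N, or if a joint passes its speed limit or range.

## Working session

There is one attempt and no reset: what is moved stays moved. The work goes in short steps, Python scripts to look and compute and a tool call to move; the robot and the scene stay as the last step left them, time stands still between calls to the robot, and variables do not carry over. Pictures are saved under pics/ and viewed, at most 13 in all, crops included, and the job is handed in when it is done.

Besides the shell and the picture viewer there is one more tool, called as name(argument=value, ...), one argument or row to a line, values as JSON. play_rows: Moves the arm, as the interface text tells. Its arguments: {"type":"object","properties":{"motion":{"type":"array"},"fingers":{"type":"number"}},"required":["motion"]}

```bash
mkdir -p pics; cat > h.py <<'E'
import numpy as np, cv2
from rig import bot, imaging, finder
def ray(c,u,v,z):
    d=c["R"].T@np.linalg.inv(c["camera_matrix"])@np.array([u,v,1.]); o=-c["R"].T@c["t"]
    return o+d*(z-o[2])/d[2]
def proj(c,X):
    p=c["camera_matrix"]@(c["R"]@np.array(X)+c["t"]); return p[:2]/p[2]
def save(c,n): cv2.imwrite("pics/"+n,cv2.cvtColor(c["frame"],cv2.COLOR_RGB2BGR))
E
python3 - <<'E'
from h import *
s=bot.read_state(); print(s)
for cam in ["scene","top"]:
    c=imaging.capture(cam); save(c,cam+"1.png"); print(cam,c["camera_matrix"].tolist(),(-c["R"].T@c["t"]).round(3))
    for n in ["screw","stand","jig","fence_foot","fence_slot","trough","gluegun","glue","cup","brush"]:
        r=finder.recognise(cam,n); print(n,[(np.round(q["at"],4).tolist(),round(q["confidence"],2)) for q in r[:2]])
E
```

```text
{'time_s': 0.0, 'joint_positions': array([ 6.70062602e+01,  3.02790791e+01,  8.21581301e+01, -8.41309368e-04,
        6.76870512e+01, -1.02259188e+01]), 'qvel': array([-0.10566738,  0.07635282,  0.00928669, -0.02931898,  0.06549566,
       -0.01261978]), 'tau': array([ 1.12583530e-03, -4.40043283e+01, -1.76593316e+01,  6.34643831e-02,
        5.81308140e-02, -1.70055200e-04]), 'position': array([0.13780682, 0.60889711, 0.23856069]), 'tcp_rot': array([[-9.75274709e-01,  2.20994448e-01, -8.34675462e-04],
       [ 2.20995712e-01,  9.75272725e-01, -2.00174464e-03],
       [ 3.71661763e-04, -2.13671061e-03, -9.99997648e-01]]), 'force': array([ 0.50897084, -0.06686736, -0.30546038]), 'moment': array([ 0.02656883, -0.02431341,  0.02594714]), 'grasp_force': 0.0, 'opening': 1.0012458708135088}
scene [[382.9642388095851, 0.0, 284.9637813024781], [0.0, 382.9642388095851, 208.6296944281415], [0.0, 0.0, 1.0]] [1.202 0.098 0.757]
screw [([0.4488, 0.2804, 0.063], 0.59)]
stand [([0.4636, 0.28, 0.0446], 0.6), ([0.5871, -0.1261, 0.0106], 0.39)]
jig [([0.6773, -0.4281, 0.0602], 0.63), ([0.587, -0.1229,
[... 214 characters left out ...]
0.433, 0.0741], 0.59)]
cup []
brush [([0.3554, -0.4039, 0.0191], 0.96)]
top [[517.8587355896741, 0.0, 283.11167632009256], [0.0, 517.8587355896741, 199.56019816567135], [0.0, 0.0, 1.0]] [ 0.25  -0.031  1.381]
screw []
stand [([0.4342, 0.2775, 0.0508], 0.88), ([0.7095, 0.2096, 0.0204], 0.25)]
jig [([0.5393, -0.1219, 0.0102], 0.84)]
fence_foot [([0.5126, -0.1194, 0.0416], 0.74)]
fence_slot [([0.5136, -0.1179, 0.0415], 0.83)]
trough [([0.6165, -0.0227, 0.0146], 0.86), ([0.537, -0.122, 0.0118], 0.52)]
gluegun [([0.7113, 0.2099, 0.0244], 0.57)]
glue [([0.5253, 0.4317, 0.0856], 0.86)]
cup [([0.4315, 0.2768, 0.0492], 0.55)]
brush [([0.3447, -0.4007, 0.0197], 0.74), ([0.4409, 0.2798, 0.0622], 0.71)]
```

View pics/scene1.png

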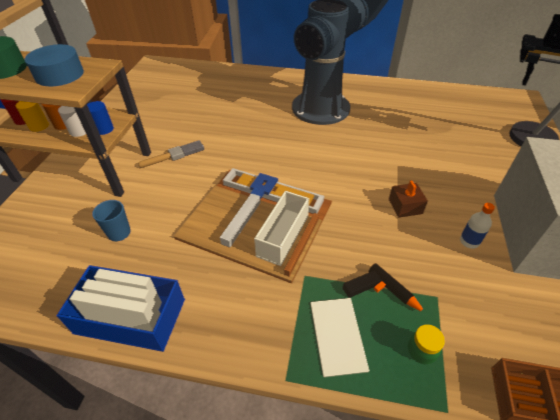

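View pics/top1.png

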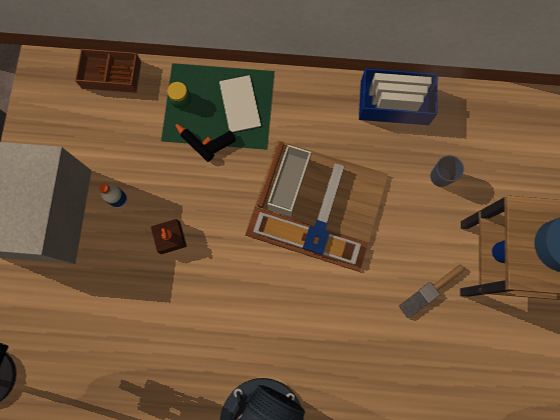

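The pictures show the stand at top (168,237), the blue foot at (317,237), and the rail running from (255,222) to (362,255). There's also a grey box near the arm's start. I'll check where that box is and get the wrist camera pose.

```bash
python3 - <<'E'
from h import *
t=imaging.capture("top"); s=imaging.capture("scene")
for z in [0,.1,.2,.3]:
    print(z,[ray(t,*p,z)[:2].round(3).tolist() for p in [(62,150),(90,168),(80,262),(45,258)]],[ray(s,*p,z)[:2].round(3).tolist() for p in [(527,140),(497,222),(520,270)]])
print(proj(t,[.138,.61,.24]),proj(s,[.138,.61,.24]))
w=imaging.capture("wrist"); S=bot.read_state()
print("cam in tool",S["tcp_rot"].T@(-w["R"].T@w["t"]-S["position"]),"axes",S["tcp_rot"].T@w["R"].T, w["camera_matrix"][0,0])
a=cv2.resize(t["frame"][190:285,130:390],None,fx=3,fy=3,interpolation=cv2.INTER_CUBIC)
b=cv2.resize(w["frame"],(400,300)); im=np.zeros((600,780,3),np.uint8); im[:285]=a; im[290:590,:400]=b
im[290:590,410:770]=cv2.resize(s["frame"][100:300,440:560],(180,300)).repeat(2,1)
save({"frame":im},"mix.png")
E
```

```text
0 [[0.659, 0.621], [0.614, 0.534], [0.354, 0.518], [0.357, 0.612]] [[0.068, 0.68], [0.455, 0.52], [0.602, 0.545]]
0.1 [[0.63, 0.574], [0.588, 0.493], [0.347, 0.478], [0.349, 0.566]] [[0.218, 0.603], [0.554, 0.464], [0.682, 0.486]]
0.2 [[0.6, 0.526], [0.561, 0.452], [0.339, 0.438], [0.342, 0.519]] [[0.368, 0.526], [0.653, 0.408], [0.761, 0.427]]
0.3 [[0.571, 0.479], [0.535, 0.411], [0.332, 0.398], [0.334, 0.473]] [[0.518, 0.449], [0.752, 0.353], [0.84, 0.368]]
[-23.51350327 348.04309276] [546.82640217  79.89497091]
cam in tool [ 0.0810514   0.00087688 -0.1452027 ] axes [[-3.98790695e-04 -9.54830900e-01 -2.97149446e-01]
 [ 9.99999840e-01 -4.99690973e-04  2.63603890e-04]
 [-4.00180036e-04 -2.97149294e-01  9.54830947e-01]] 375.50748808355297
```

View pics/mix.png

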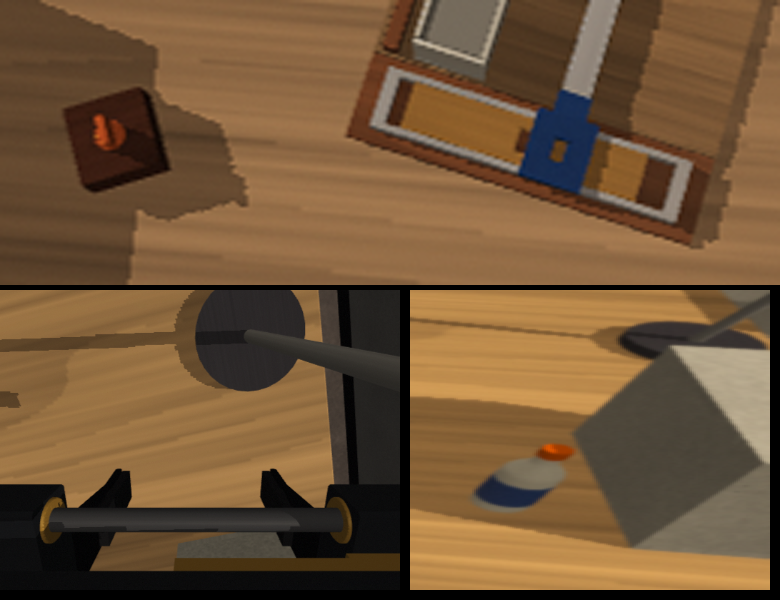

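The box stands at x 0.35–0.61, y > 0.52, and is 0.2 m high, so the path to the stand clears it. The stand top is at mix (117,140) with the wing near (108,132), and the foot's slot is at (560,150). Next I'll move over the stand.

The manual's scale: shifts go in shares of 0.75 m and turns go in shares of pi/2 rad. Converting my numbers, -0.275 m / 0.75 = -0.3667, -0.08 m / 0.75 = -0.1067.

play_rows(
  motion=[
    [[-0.04,-0.024,-0.0267,0,0,0],[-0.088,-0.0507,-0.0267,0,0,0],[-0.1333,-0.0773,-0.0267,0,0,0],[-0.18,-0.1067,-0.0267,0,0,0],[-0.2267,-0.1333,-0.0267,0,0,0],[-0.2733,-0.16,-0.0267,0,0,0],[-0.32,-0.1893,-0.0267,0,0,0],[-0.3667,-0.2173,-0.0267,0,0,0]],
  ],
)

```text
time_s: 1.92
position: [0.3713, 0.3883, 0.2598]
tcp_rot: [[-0.975, 0.221, 0.0], [0.221, 0.975, 0.0], [-0.0, 0.0, -1.0]]
force: [1.1, 0.7, 0.4]
opening: 1.0
grasp_force: 0.0
```

To row units: -0.154 m / 0.75 = -0.2053, -0.135 m / 0.75 = -0.18.

play_rows(
  motion=[
    [[-0.0467,-0.028,0,0,0,0],[-0.0933,-0.056,0,0,0,0],[-0.14,-0.084,0,0,0,0],[-0.18,-0.1067,0,0,0,0],[-0.2053,-0.1227,0,0,0,0],[-0.2053,-0.1227,0,0,0,0],[-0.2053,-0.1227,0,0,0,0]],
  ],
)

```text
time_s: 2.5
position: [0.5008, 0.2651, 0.2594]
tcp_rot: [[-0.975, 0.224, -0.0], [0.224, 0.975, 0.0], [0.001, 0.0, -1.0]]
force: [-0.4, 0.2, -0.5]
opening: 1.004
grasp_force: 0.0
```

```bash
python3 - <<'E'
from h import *
w=imaging.capture("wrist"); save(w,"w1.png"); S=bot.read_state(); print(S["position"],S["tcp_rot"].round(4),S["joint_positions"].round(1),S["time_s"])
for n in ["screw","stand"]:
    for q in finder.recognise("wrist",n)[:2]: print(n,np.round(q["at"],4),q["confidence"],proj(w,q["at"]))
    for q in finder.outline_of("wrist",n)[:1]:
        m=q["pixels"].astype(np.uint8); print(cv2.minAreaRect(cv2.findNonZero(m)), m.sum()); np.save(n+".npy",m)
E
```

```text
[0.4997218  0.26594173 0.25936036] [[-9.750e-01  2.221e-01 -1.200e-03]
 [ 2.221e-01  9.750e-01  4.000e-04]
 [ 1.200e-03  1.000e-04 -1.000e+00]] [ 16.7  24.4  89.3   0.   66.3 -60.5] 2.55
screw [0.4414 0.2852 0.0563] 0.87 [279.64826651 113.37038131]
((280.85296630859375, 112.08824157714844), (26.92145538330078, 28.376667022705078), 14.03624439239502) 650
stand [0.4404 0.2893 0.0475] 0.93 [283.60382871 110.72884961]
```

View pics/w1.png

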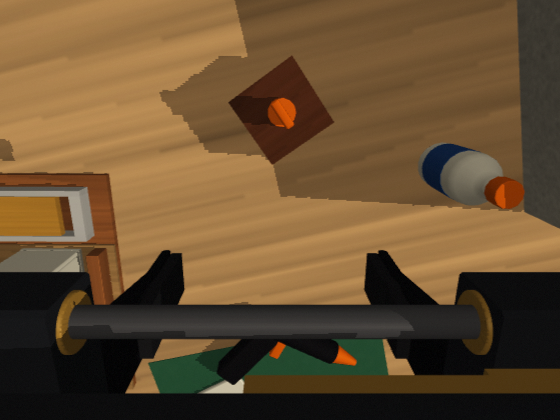

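The wrist view shows the stand top with corners (292,57), (333,122), (273,164) and (230,103), and the screw at (281,113). I'll zoom in for the wing direction.

```bash
python3 - <<'E'
from h import *
w=imaging.capture("wrist")
c=[ray(w,*p,.05) for p in [(292,57),(333,122),(273,164),(230,103)]]
C=np.array(c)[:,:2]; print(C.round(4),C.mean(0)); 
for i in range(4):
    d=C[(i+1)%4]-C[i]; print(np.linalg.norm(d),np.degrees(np.arctan2(d[1],d[0])))
cr=cv2.resize(w["frame"][50:175,220:345],None,fx=4.6,fy=4.6,interpolation=cv2.INTER_NEAREST); save({"frame":cr},"w1z.png")
E
```

```text
[[0.3951 0.3078]
 [0.4581 0.3333]
 [0.4842 0.2706]
 [0.4209 0.2447]] [0.43959285 0.289087  ]
0.06793859287123367 22.018731109159127
0.06788399577717767 -67.42557655826823
0.06835950238928074 -157.78720697680328
0.06811275290540678 112.21881374836917
```

View pics/w1z.png

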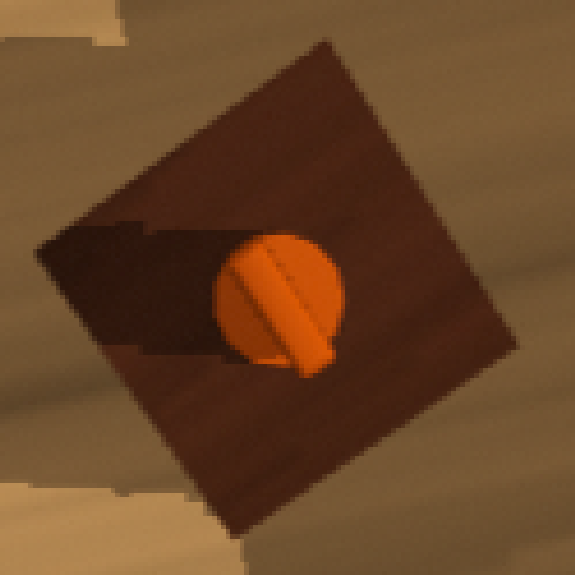

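The wing lies along the stand edge, at about 22° in world. I'll check the collar centre, the move in tool axes, and a first estimate of the jig from the top view.

```bash
python3 - <<'E'
from h import *
w=imaging.capture("wrist"); S=bot.read_state()
print("collar",ray(w,220+279/4.6,50+299/4.6,.055))
T=np.array([.4396,.289,.16]); print("shift",S["tcp_rot"].T@(T-S["position"]))
t=imaging.capture("top")
f=lambda u,v:(130+u/3,190+v/3)
a=ray(t,*f(657,225),.03);b=ray(t,*f(372,122),.03);print(a,b,np.degrees(np.arctan2(*(b-a)[[1,0]])),np.linalg.norm(b-a))
a=ray(t,*f(692,158),.03);b=ray(t,*f(390,67),.03);print(a,b,np.degrees(np.arctan2(*(b-a)[[1,0]])),np.linalg.norm(b-a))
print("slot",ray(t,*f(560,150),.041))
E
```

```text
collar [0.44127356 0.28738028 0.055     ]
shift [0.06299991 0.0083985  0.09969407]
[ 0.40111927 -0.19267202  0.03      ] [0.47096993 0.0621435  0.03      ] 74.67050348882049 0.2642159498179984
[ 0.46207092 -0.2201312   0.03      ] [0.52145633 0.05087117 0.03      ] 77.64000278088214 0.27743272187133716
slot [ 0.45797933 -0.10384252  0.041     ]
```

To row units: 0.13 m / 0.75 = 0.1733, 0.04 m / 0.75 = 0.0533, -35 degrees / 90 = -0.3889.

play_rows(
  motion=[
    [[0.0267,0.0027,0.0333,0,0,-0.0778],[0.0533,0.0067,0.0733,0,0,-0.1556],[0.0827,0.0107,0.1067,0,0,-0.2333],[0.0827,0.0107,0.1333,0,0,-0.3111],[0.0827,0.0107,0.1533,0,0,-0.3889],[0.0827,0.0107,0.1733,0,0,-0.3889],[0.0827,0.0107,0.1733,0,0,-0.3889]],
  ],
  fingers=0.05,
)

```text
time_s: 3.48
position: [0.4393, 0.2873, 0.1272]
tcp_rot: [[-0.925, -0.379, -0.005], [-0.379, 0.925, -0.002], [0.005, 0.0, -1.0]]
force: [-0.6, -1.1, -0.1]
opening: 0.606
grasp_force: 0.0
```

```bash
python3 - <<'E'
from h import *
w=imaging.capture("wrist"); save(w,"w2.png"); S=bot.read_state(); print(S["position"],S["tcp_rot"].round(3).tolist())
print(proj(w,[.4404,.2883,.085]),S["tcp_rot"].T@(np.array([.4404,.2883,.077])-S["position"]))
for q in finder.recognise("wrist","screw")[:1]: print(q["at"],q["confidence"])
E
```

```text
[0.44019836 0.28756384 0.12846319] [[-0.925, -0.379, -0.003], [-0.379, 0.925, -0.001], [0.003, 0.0, -1.0]]
[274.30420111 250.65831523] [-0.00063946  0.00060119  0.05146136]
[0.4365, 0.2831, 0.0626] 0.71
```

View pics/w2.png

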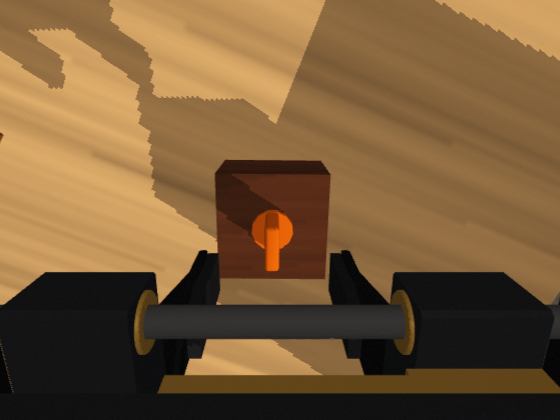

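The wing is vertical in the image at u≈272, centred between the fingers (219 and 330) and aligned. I'll descend and close.

To row units: 0.051 m / 0.75 = 0.068, 0.043 m / 0.75 = 0.0573.

play_rows(
  motion=[
    [[-0.0007,0,0.02,0,0,0],[-0.0007,0,0.04,0,0,0],[-0.0007,0,0.0573,0,0,0],[-0.0007,0,0.068,0,0,0],[-0.0007,0,0.068,0,0,0],[-0.0007,0,0.068,0,0,0]],
  ],
)

```text
time_s: 4.08
position: [0.4423, 0.2879, 0.0791]
tcp_rot: [[-0.926, -0.378, 0.001], [-0.378, 0.926, 0.0], [-0.001, -0.0, -1.0]]
force: [0.8, 0.1, 1.3]
opening: 0.572
grasp_force: 0.0
```

play_rows(
  motion=[
    [[0,0,0,0,0,0],[0,0,0,0,0,0],[0,0,0,0,0,0],[0,0,0,0,0,0],[0,0,0,0,0,0],[0,0,0,0,0,0],[0,0,0,0,0,0],[0,0,0,0,0,0]],
  ],
  fingers=0,
)

```text
time_s: 4.75
position: [0.4419, 0.2877, 0.0786]
tcp_rot: [[-0.926, -0.378, 0.0], [-0.378, 0.926, 0.0], [-0.0, -0.0, -1.0]]
force: [-0.0, 0.6, -0.1]
opening: 0.093
grasp_force: 30.0
```

To row units: -0.156 m / 0.75 = -0.208, -0.12 m / 0.75 = -0.16, 24 degrees / 90 = 0.2667.

play_rows(
  motion=[
    [[0,0,-0.02,0,0,0],[0,0,-0.0467,0,0,0],[0,0,-0.08,0,0,0],[0.004,-0.02,-0.1133,0,0,0],[0.0133,-0.06,-0.1467,0,0,0.0667],[0.0227,-0.1067,-0.16,0,0,0.1333],[0.0333,-0.1573,-0.16,0,0,0.2],[0.044,-0.208,-0.16,0,0,0.2667]],
  ],
)

```text
time_s: 5.42
position: [0.4708, 0.1297, 0.1997]
tcp_rot: [[-0.999, 0.034, 0.003], [0.034, 0.999, 0.0], [-0.003, 0.0, -1.0]]
force: [0.4, -0.2, -1.5]
opening: 0.091
grasp_force: 30.0
```

To row units: -0.248 m / 0.75 = -0.3307, -0.23 m / 0.75 = -0.3067, 12 degrees / 90 = 0.1333.

play_rows(
  motion=[
    [[-0.012,-0.052,0,0,0,0.0444],[-0.0227,-0.104,0,0,0,0.0889],[-0.0333,-0.156,0,0,0,0.1333],[-0.044,-0.2067,0,0,0,0.1333],[-0.056,-0.26,0,0,0,0.1333],[-0.0693,-0.3067,0,0,0,0.1333],[-0.0733,-0.3307,0,0,0,0.1333],[-0.0733,-0.3307,0,0,0,0.1333]],
  ],
)

```text
time_s: 6.08
position: [0.5191, -0.1234, 0.1985]
tcp_rot: [[-0.97, 0.243, 0.002], [0.243, 0.97, -0.002], [-0.003, -0.002, -1.0]]
force: [-0.2, -0.3, -0.4]
opening: 0.088
grasp_force: 30.0
```

```bash
python3 - <<'E'
from h import *
S=bot.read_state(); print(S["position"],S["tcp_rot"].round(3).tolist(),S["opening"],S["time_s"],S["force"],S["joint_positions"].round(1))
w=imaging.capture("wrist"); save(w,"w3.png")
for n in ["fence_slot","fence_foot","jig","screw"]:
    for q in finder.recognise("wrist",n)[:1]: print(n,q["at"],q["confidence"],proj(w,q["at"]))
E
```

```text
[ 0.51912462 -0.12341086  0.19853449] [[-0.97, 0.243, 0.002], [0.243, 0.97, -0.002], [-0.003, -0.002, -1.0]] 0.08789164160235743 6.0833 [-0.16549101 -0.31012519 -0.4188385 ] [-2.530e+01  2.630e+01  9.780e+01 -1.000e-01  5.570e+01 -1.013e+02]
fence_slot [0.4746, -0.1107, 0.0402] 0.8 [274.85878484 136.58949457]
fence_foot [0.4788, -0.1106, 0.0404] 0.63 [276.24909154 141.72988778]
jig [0.4922, -0.1047, 0.0144] 0.68 [286.32611161 151.1512819 ]
screw [0.509, -0.1231, 0.1994] 0.9 [266.55055468 267.66253786]
```

View pics/w3.png

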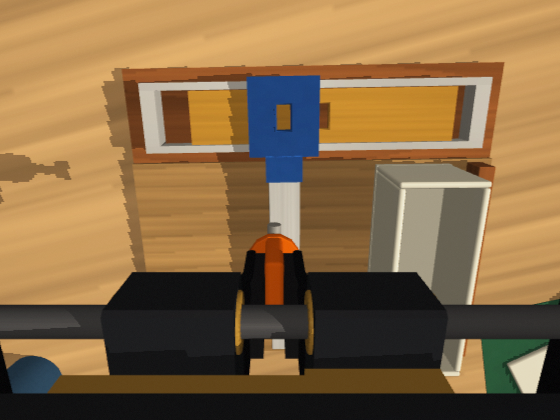

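The view shows the foot's slot at (284,117). To its right is a dark patch at (324,116) with the same height as the slot. It's also in the top view, so it's probably the strip's slot partly uncovered. I'll measure both on their planes.

```bash
python3 - <<'E'
from h import *
w=imaging.capture("wrist"); S=bot.read_state(); hsv=cv2.cvtColor(w["frame"],cv2.COLOR_RGB2HSV)
m=cv2.inRange(hsv,(105,120,60),(125,255,255)); m[:60]=0; m[175:]=0; m[:,:230]=0; m[:,340:]=0
b=m.copy(); b[154:]=0
# rectify: plane points
def rect(mask,z):
    v,u=np.nonzero(mask); P=np.array([ray(w,a,c,z)[:2] for a,c in zip(u,v)])*1000
    return cv2.minAreaRect(P.astype(np.float32))
print("foot",rect(b,.041))
cn,h=cv2.findContours(b,cv2.RETR_CCOMP,cv2.CHAIN_APPROX_NONE)
for c,hh in zip(cn,h[0]):
    if hh[3]>=0 and len(c)>15:
        k=np.zeros_like(b); cv2.drawContours(k,[c],-1,1,-1); cv2.drawContours(k,[c],-1,0,1); r=rect(k,.041); v,u=np.nonzero(k); print("slot",r,u.mean(),v.mean(),ray(w,u.mean(),v.mean(),.041))
f=w["frame"]; print(f[117,300:345].tolist())
print(f[95:140,325].tolist()[::2])
# rail outline via aluminium
g=cv2.inRange(hsv,(0,0,130),(180,60,255)); g[160:]=0
v,u=np.nonzero(g); print(u.min(),u.max(),v.min(),v.max()); print("rail",rect(g,.03))
E
```

```text
foot ((458.1136169433594, -99.91770935058594), (55.516414642333984, 54.31215286254883), 76.29951477050781)
slot ((461.2164001464844, -100.64786529541016), (11.128865242004395, 19.257400512695312), 76.29428100585938) 276.01808785529715 122.46770025839793 [ 0.46110188 -0.10062139  0.041     ]
[[30, 67, 126], [32, 69, 127], [32, 69, 126], [34, 70, 128], [31, 69, 126], [32, 69, 126], [30, 69, 126], [32, 69, 127], [33, 70, 128], [31, 69, 127], [30, 68, 126], [32, 66, 124], [86, 62, 76], [108, 60, 29], [109, 61, 29], [109, 61, 29], [108, 61, 29], [108, 61, 29], [109, 61, 29], [109, 61, 29], [98, 60, 25], [107, 70, 23], [137, 92, 32], [186, 128, 43], [203, 142, 46], [203, 141, 47], [204, 144, 48], [203, 142, 46], [203, 142, 48], [203, 142, 47], [204, 143, 48], [203, 142, 47], [204, 143, 48], [203, 142, 47], [203, 143, 48], [204, 142, 48], [204, 142, 46], [203, 141, 47], [204, 143, 47], [204, 143, 48], [204, 142, 47], [204, 143, 48], [202, 141, 45], [204, 144, 47], [204, 142, 46]]
[[206, 145, 46], [203, 142, 47], [199, 138, 44], [199, 139, 45], [200, 138, 44], [199, 138, 43], [206, 144, 47], [209, 146, 48], [206, 144, 46], [207, 146, 47], [204, 143, 47], [203, 141, 47], [204, 144, 45], [201, 142, 45], [196, 135, 45], [201, 141, 45], [203, 142, 45], [203, 142, 47], [205, 142, 47], [203, 142, 46], [201, 140, 46], [196, 136, 44], [197, 138, 45]]
132 483 84 157
rail ((467.2432556152344, -76.39710998535156), (279.7208251953125, 55.61415100097656), 76.89108276367188)
```

```bash
python3 - <<'E'
from h import *
w=imaging.capture("wrist"); S=bot.read_state()
a=np.radians(76.6); y=np.array([np.cos(a),np.sin(a)]); x=np.array([y[1],-y[0]]); o=np.array([.46724,-.0764])
f=w["frame"]; col=f[90:150,317].astype(int); r=np.nonzero((col[:,0]<150)&(col[:,0]>col[:,2]+40))[0]+90; print("rows",r.min(),r.max())
p=ray(w,322.3,r.mean(),.03)[:2]-o; print("edge jig",p@x,p@y,"-> joint",p@y-.0055+.03)
s=np.array([.4611,-.1006])-o; print("slot jig",s@x,s@y)
print(S["position"],S["tcp_rot"].round(4).tolist(),np.degrees(np.arctan2(S["tcp_rot"][1,1],S["tcp_rot"][0,1])))
print("shift to slot",S["tcp_rot"].T@(np.array([.4611,-.1006,.12])-S["position"]))
# screw in hand: orange pixels, pin tip
hsv=cv2.cvtColor(f,cv2.COLOR_RGB2HSV); k=cv2.inRange(hsv,(4,200,120),(16,255,255)); k[:215]=0;k[:,:200]=0;k[:,360:]=0
v,u=np.nonzero(k);print(u.min(),u.max(),v.min(),v.max())
for X in [(0,0,.0286),(0,0,.0236)]:
  print(proj(w,S["position"]+S["tcp_rot"]@np.array(X)), [proj(w,S["position"]+S["tcp_rot"]@(np.array(X)+d)).round(1).tolist() for d in ([.013,0,0],[0,.013,0],[0,-.013,0])])
cr=cv2.resize(f[200:320,200:350],None,fx=5,fy=5,interpolation=cv2.INTER_NEAREST); save({"frame":cr},"w3z.png")
E
```

```text
rows 109 148
edge jig 0.0005732302046102798 0.01289359057584683 -> joint 0.03739359057584683
slot jig -0.0003645446276470633 -0.024964108380121516
[ 0.51724438 -0.11714791  0.19851306] [[-0.9717, 0.236, -0.0007], [0.236, 0.9717, 0.0005], [0.0008, 0.0003, -1.0]] 76.3476408564346
shift to slot [0.05840139 0.00280143 0.07856052]
250 298 234 304
[271.92099608 259.79628079] [[271.9, 235.8], [297.6, 259.8], [246.2, 259.8]]
[271.87602002 264.12867221] [[271.8, 239.6], [298.2, 264.1], [245.5, 264.1]]
```

View pics/w3z.png

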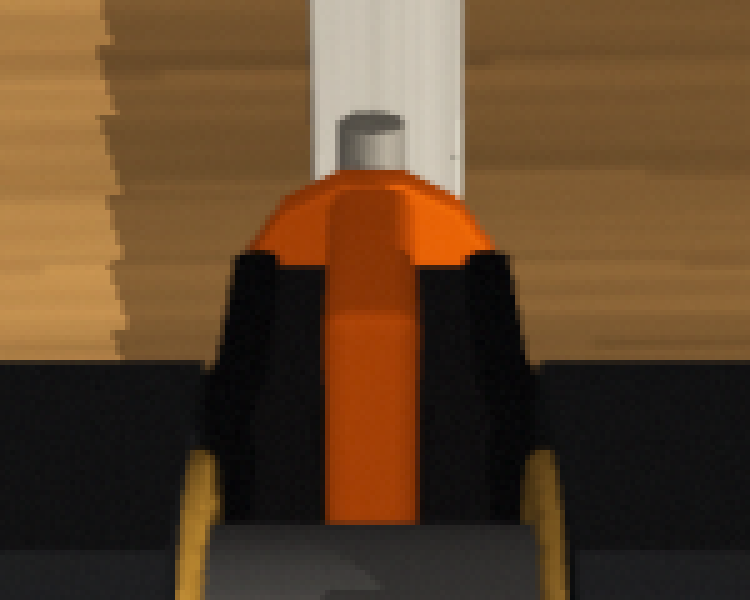

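The screw is held straight, and the collar sits about 1 mm (+x, +y in tool) off where it was predicted. Correcting relative to that gives a shift to the slot of about (0.0575, 0.0018).

To row units: 0.09 m / 0.75 = 0.12, 0.0575 m / 0.75 = 0.0767.

play_rows(
  motion=[
    [[0.0267,0.0008,0.0267,0,0,0],[0.06,0.0019,0.06,0,0,0],[0.0767,0.0024,0.0933,0,0,0],[0.0767,0.0024,0.1133,0,0,0],[0.0767,0.0024,0.12,0,0,0],[0.0767,0.0024,0.12,0,0,0],[0.0767,0.0024,0.12,0,0,0],[0.0767,0.0024,0.12,0,0,0]],
  ],
)

```text
time_s: 7.1
position: [0.4638, -0.1037, 0.1095]
tcp_rot: [[-0.971, 0.237, 0.003], [0.237, 0.971, -0.001], [-0.003, -0.001, -1.0]]
force: [-0.4, 0.9, -0.4]
opening: 0.086
grasp_force: 30.0
```

```bash
python3 - <<'E'
from h import *
w=imaging.capture("wrist"); S=bot.read_state(); print(S["position"],S["force"],S["qvel"].round(2))
e=np.array([.4611,-.1006])-S["position"][:2]; print("shift left",S["tcp_rot"].T[:2,:2]@e, "want", [.0575-.0584,.0018-.0028])
cr=cv2.resize(w["frame"][170:320,190:360],None,fx=4,fy=4,interpolation=cv2.INTER_NEAREST); save({"frame":cr},"w4z.png")
E
```

```text
[ 0.4636688  -0.10371515  0.10960186] [-0.13116072  0.38370347 -0.1597515 ] [-0.16 -0.12  0.34  0.09 -0.13  0.08]
shift left [0.00323516 0.00241589] want [-0.000899999999999998, -0.001]
```

View pics/w4z.png

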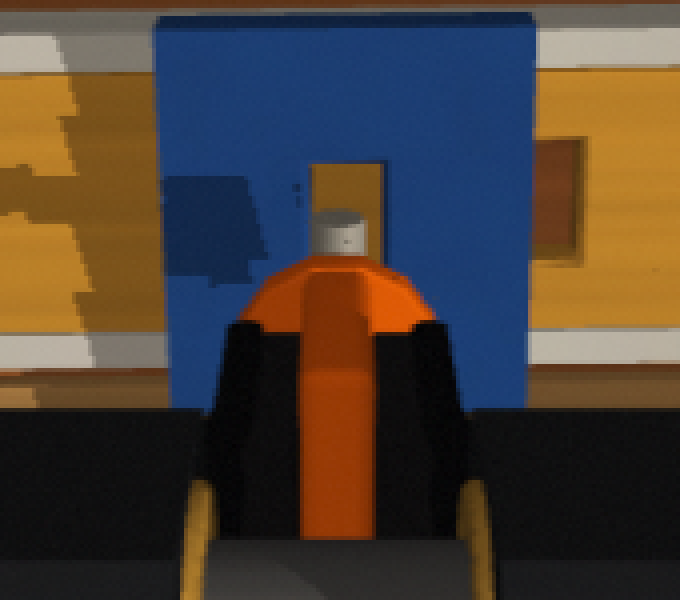

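The slot's top edge is at crop v≈163 and its sides at u 312–385, with the pin end at u 313–367, so the pin is slightly left and still short. I'll measure the slot and pin in this same image, now that the arm has settled.

```bash
cat > m.py <<'E'
from h import *
w=imaging.capture("wrist"); S=bot.read_state(); R=S["tcp_rot"];p=S["position"]; print(p,S["force"].round(2),S["time_s"])
f=w["frame"].astype(int)
blue=((f[:,:,2]>f[:,:,0]+35)).astype(np.uint8)
T=lambda u,v,z:(R.T@(ray(w,u,v,z)-p))[:2]*1000
# foot edges at rows
for v in (185,200,205):
    u=np.nonzero(blue[v])[0]; u=u[(u>200)&(u<350)]; g=np.nonzero(np.diff(u)>3)[0]
    print(v,"foot",u.min()-.5,u.max()+.5,"->",T(u.min()-.5,v,.041).round(1),T(u.max()+.5,v,.041).round(1),"slot",[(u[i]+.5,u[i+1]-.5,((T(u[i]+.5,v,.041)+T(u[i+1]-.5,v,.041))/2).round(1)) for i in g])
c=int(proj(w,[.4611,-.1006,.041])[0]); v=np.nonzero(blue[150:300,277])[0]+150; print("col277",v.min(), [ (a) for a,b in zip(v,v[1:]) if b-a>3], T(277,v.min()-.5,.041).round(1))
for i in [a for a,b in zip(v,v[1:]) if b-a>3]: print("slot top",T(277,i+.5,.041).round(1))
print("pin end pred",proj(w,p+R@np.array([.008,0,.0546])),proj(w,p+R@np.array([.008,.004,.0546])),proj(w,p+R@np.array([.008,0,.0506])),"collar",[proj(w,p+R@np.array(d)) for d in ([.013,0,.0286],[0,.013,.0286],[0,-.013,.0286])])
E
python3 m.py
```

```text
[ 0.46344395 -0.10365874  0.10954574] [-0.09 -0.1  -0.6 ] 7.2
185 foot 228.5 323.5 -> [ 28.7 -25.6] [28.7 30. ] slot []
200 foot 229.5 322.5 -> [ 19.5 -25.3] [19.5 29.8] slot []
205 foot 229.5 322.5 -> [ 16.4 -25.4] [16.4 29.9] slot []
col277 174 [] [35.5  2.8]
pin end pred [272.17625457 226.38093673] [279.24578186 226.37865475] [272.14750739 228.85105338] collar [array([271.9509919 , 234.89066711]), array([297.68532525, 258.87021647]), array([246.30558289, 258.8879167 ])]
```

I need about +2.0 mm in x and +1.3 mm in y. After that, a slow descent.

To row units: 0.006 m / 0.75 = 0.008, 0.005 m / 0.75 = 0.0067.

play_rows(
  motion=[
    [[0.0013,0.0009,0,0,0,0],[0.0027,0.0017,0.0013,0,0,0],[0.0027,0.0017,0.0027,0,0,0],[0.0027,0.0017,0.004,0,0,0],[0.0027,0.0017,0.0053,0,0,0],[0.0027,0.0017,0.0067,0,0,0],[0.0027,0.0017,0.008,0,0,0],[0.0027,0.0017,0.008,0,0,0]],
  ],
)

```text
time_s: 7.87
position: [0.4605, -0.1015, 0.1023]
tcp_rot: [[-0.971, 0.238, -0.0], [0.238, 0.971, 0.0], [0.0, 0.0, -1.0]]
force: [-0.0, -0.7, -1.0]
opening: 0.085
grasp_force: 30.0
```

```bash
python3 m.py
```

```text
[ 0.46055712 -0.10153777  0.10237784] [ 0.41 -0.3  -0.96] 7.9167
185 foot 225.5 322.5 -> [ 30.7 -26.4] [30.7 28.4] slot []
200 foot 225.5 322.5 -> [ 21.9 -26.7] [21.9 28.8] slot []
205 foot 225.5 321.5 -> [ 18.9 -26.8] [18.9 28.3] slot []
col277 183 [] [32.1  2.7]
pin end pred [272.20546672 226.91291048] [279.27653303 226.90889653] [272.17802465 229.39072886] collar [array([271.98772751, 235.47980576]), array([297.73394663, 259.45118355]), array([246.34006464, 259.48164497])]
```

To row units: 0.0048 m / 0.75 = 0.0064, 0.004 m / 0.75 = 0.0053.

play_rows(
  motion=[
    [[-0.0017,0,0,0,0,0],[-0.0017,0,0.0011,0,0,0],[-0.0017,0,0.0021,0,0,0],[-0.0017,0,0.0032,0,0,0],[-0.0017,0,0.0043,0,0,0],[-0.0017,0,0.0053,0,0,0],[-0.0017,0,0.0064,0,0,0],[-0.0017,0,0.0064,0,0,0]],
  ],
)

```text
time_s: 8.58
position: [0.4618, -0.1018, 0.0976]
tcp_rot: [[-0.971, 0.238, -0.0], [0.238, 0.971, 0.0], [0.0, 0.0, -1.0]]
force: [0.6, -0.0, -0.9]
opening: 0.087
grasp_force: 30.0
```

To row units: 0.0056 m / 0.75 = 0.0075, 0.0048 m / 0.75 = 0.0064.

play_rows(
  motion=[
    [[0,0,0.0011,0,0,0],[0,0,0.0021,0,0,0],[0,0,0.0032,0,0,0],[0,0,0.0043,0,0,0],[0,0,0.0053,0,0,0],[0,0,0.0064,0,0,0],[0,0,0.0075,0,0,0],[0,0,0.0075,0,0,0]],
  ],
)

```text
time_s: 9.25
position: [0.4618, -0.1018, 0.092]
tcp_rot: [[-0.971, 0.238, -0.0], [0.238, 0.971, 0.0], [0.0, 0.0, -1.0]]
force: [-0.3, -0.2, -0.2]
opening: 0.09
grasp_force: 30.0
```

To row units: 0.0035 m / 0.75 = 0.0047, 0.003 m / 0.75 = 0.004.

play_rows(
  motion=[
    [[0,0,0.0011,0,0,0],[0,0,0.0021,0,0,0],[0,0,0.0032,0,0,0],[0,0,0.004,0,0,0],[0,0,0.0047,0,0,0],[0,0,0.0047,0,0,0]],
  ],
)

```text
time_s: 9.75
position: [0.4619, -0.1018, 0.0886]
tcp_rot: [[-0.971, 0.238, -0.0], [0.238, 0.971, 0.0], [0.0, 0.0, -1.0]]
force: [-0.1, 0.2, -0.9]
opening: 0.091
grasp_force: 30.0
```

Not in contact yet. I'll go down in 0.3 mm steps to find the strip.

To row units: 0.0009 m / 0.75 = 0.0012, 0.0006 m / 0.75 = 0.0008.

play_rows(
  motion=[
    [[0,0,0.0004,0,0,0],[0,0,0.0008,0,0,0],[0,0,0.0012,0,0,0],[0,0,0.0012,0,0,0]],
  ],
)

```text
time_s: 10.08
position: [0.462, -0.1019, 0.0884]
tcp_rot: [[-0.971, 0.238, 0.0], [0.238, 0.971, -0.0], [-0.0, -0.0, -1.0]]
force: [-1.2, 0.2, 6.3]
opening: 0.084
grasp_force: 30.0
```

Contact at 6 N with about 9 N/mm stiffness. I'll ease off to about 3 N and drag along +y towards the suspected slot, about 32 mm away.

To row units: 0.027 m / 0.75 = 0.036, 0.025 m / 0.75 = 0.0333.

play_rows(
  motion=[
    [[0,0.0027,-0.0004,0,0,0],[0,0.008,-0.0004,0,0,0],[0,0.0133,-0.0004,0,0,0],[0,0.0187,-0.0004,0,0,0],[0,0.024,-0.0004,0,0,0],[0,0.0293,-0.0004,0,0,0],[0,0.0333,-0.0004,0,0,0],[0,0.036,-0.0004,0,0,0]],
  ],
)

```text
time_s: 10.75
position: [0.4688, -0.0753, 0.0882]
tcp_rot: [[-0.971, 0.238, 0.001], [0.238, 0.971, -0.0], [-0.001, -0.0, -1.0]]
force: [-0.2, -0.6, -0.3]
opening: 0.089
grasp_force: 30.0
```

To row units: 0.0035 m / 0.75 = 0.0047, 0.001 m / 0.75 = 0.0013.

play_rows(
  motion=[
    [[0,0.0007,0.0005,0,0,0],[0,0.0013,0.0005,0,0,0],[0,0.002,0.0005,0,0,0],[0,0.0027,0.0005,0,0,0],[0,0.0033,0.0005,0,0,0],[0,0.004,0.0005,0,0,0],[0,0.0047,0.0005,0,0,0],[0,0.0047,0.0005,0,0,0]],
  ],
)

```text
time_s: 11.42
position: [0.469, -0.0721, 0.0875]
tcp_rot: [[-0.971, 0.238, -0.0], [0.238, 0.971, 0.0], [0.0, 0.0, -1.0]]
force: [0.4, -1.4, -1.0]
opening: 0.09
grasp_force: 30.0
```

The pin seems to be dipping already: z is down 0.9 mm with no force. I'll push on 1.5 mm in y while probing down gently.

To row units: 0.0015 m / 0.75 = 0.002, 0.001 m / 0.75 = 0.0013.

play_rows(
  motion=[
    [[0,0.0007,0,0,0,0],[0,0.0013,0,0,0,0],[0,0.002,0,0,0,0],[0,0.002,0.0005,0,0,0],[0,0.002,0.0011,0,0,0],[0,0.002,0.0016,0,0,0],[0,0.002,0.0016,0,0,0]],
  ],
)

```text
time_s: 12.0
position: [0.4694, -0.0707, 0.0864]
tcp_rot: [[-0.971, 0.238, -0.0], [0.238, 0.971, 0.0], [0.0, 0.0, -1.0]]
force: [-0.3, -0.1, -0.7]
opening: 0.092
grasp_force: 30.0
```

To row units: 0.003 m / 0.75 = 0.004, 0.0024 m / 0.75 = 0.0032.

play_rows(
  motion=[
    [[0,0,0.0008,0,0,0],[0,0,0.0016,0,0,0],[0,0,0.0024,0,0,0],[0,0,0.0032,0,0,0],[0,0,0.004,0,0,0],[0,0,0.004,0,0,0]],
  ],
)

```text
time_s: 12.5
position: [0.4694, -0.0707, 0.0833]
tcp_rot: [[-0.971, 0.238, -0.0], [0.238, 0.971, 0.0], [0.0, 0.0, -1.0]]
force: [0.6, 0.5, -1.3]
opening: 0.09
grasp_force: 30.0
```

To row units: 0.0056 m / 0.75 = 0.0075, 0.0048 m / 0.75 = 0.0064.

play_rows(
  motion=[
    [[0,0,0.0011,0,0,0],[0,0,0.0021,0,0,0],[0,0,0.0032,0,0,0],[0,0,0.0043,0,0,0],[0,0,0.0053,0,0,0],[0,0,0.0064,0,0,0],[0,0,0.0075,0,0,0],[0,0,0.0075,0,0,0]],
  ],
)

```text
time_s: 13.17
position: [0.4694, -0.0707, 0.0777]
tcp_rot: [[-0.971, 0.238, -0.0], [0.238, 0.971, 0.0], [0.0, 0.0, -1.0]]
force: [0.1, 0.2, -0.9]
opening: 0.09
grasp_force: 30.0
```

To row units: 0.006 m / 0.75 = 0.008, 0.0056 m / 0.75 = 0.0075.

play_rows(
  motion=[
    [[0,0,0.0011,0,0,0],[0,0,0.0021,0,0,0],[0,0,0.0032,0,0,0],[0,0,0.0043,0,0,0],[0,0,0.0053,0,0,0],[0,0,0.0064,0,0,0],[0,0,0.0075,0,0,0],[0,0,0.008,0,0,0]],
  ],
)

```text
time_s: 13.83
position: [0.4695, -0.0708, 0.0717]
tcp_rot: [[-0.971, 0.238, -0.0], [0.238, 0.971, 0.0], [0.0, 0.0, -1.0]]
force: [-0.3, -0.1, -0.7]
opening: 0.089
grasp_force: 30.0
```

Through both slots. Now the last 2–3 mm, slowly, until the collar touches.

To row units: 0.0025 m / 0.75 = 0.0033, 0.0022 m / 0.75 = 0.0029.

play_rows(
  motion=[
    [[0,0,0.0007,0,0,0],[0,0,0.0013,0,0,0],[0,0,0.0019,0,0,0],[0,0,0.0024,0,0,0],[0,0,0.0029,0,0,0],[0,0,0.0033,0,0,0],[0,0,0.0033,0,0,0]],
  ],
)

```text
time_s: 14.42
position: [0.4696, -0.0708, 0.0696]
tcp_rot: [[-0.971, 0.238, 0.0], [0.238, 0.971, -0.0], [-0.0, -0.0, -1.0]]
force: [-1.3, -0.3, 2.9]
opening: 0.092
grasp_force: 30.0
```

Seated at z 0.0696 with 3 N. Quarter turn next, +90° about tool z.

To row units: -0.0003 m / 0.75 = -0.0004, 45 degrees / 90 = 0.5.

play_rows(
  motion=[
    [[0,0,-0.0004,0,0,0.0556],[0,0,-0.0004,0,0,0.1222],[0,0,-0.0004,0,0,0.1889],[0,0,-0.0004,0,0,0.2556],[0,0,-0.0004,0,0,0.3222],[0,0,-0.0004,0,0,0.3889],[0,0,-0.0004,0,0,0.4556],[0,0,-0.0004,0,0,0.5]],
  ],
)

```text
time_s: 15.08
position: [0.4673, -0.0708, 0.0696]
tcp_rot: [[-0.516, 0.856, -0.005], [0.856, 0.516, 0.0], [0.003, -0.004, -1.0]]
force: [-4.5, -3.0, 3.3]
opening: 0.088
grasp_force: 30.0
```

To row units: 45 degrees / 90 = 0.5.

play_rows(
  motion=[
    [[0,0,0,0,0,0.0667],[0,0,0,0,0,0.1333],[0,0,0,0,0,0.2],[0,0,0,0,0,0.2667],[0,0,0,0,0,0.3333],[0,0,0,0,0,0.4],[0,0,0,0,0,0.4667],[0,0,0,0,0,0.5]],
  ],
)

```text
time_s: 15.75
position: [0.4646, -0.0707, 0.0696]
tcp_rot: [[0.239, 0.971, -0.011], [0.971, -0.239, 0.001], [-0.002, -0.01, -1.0]]
force: [-9.9, -7.2, 7.9]
opening: 0.092
grasp_force: 30.0
```

play_rows(
  motion=[
    [[0,0,0,0,0,0],[0,0,0,0,0,0],[0,0,0,0,0,0]],
  ],
)

```text
time_s: 16.0
position: [0.4647, -0.0707, 0.0696]
tcp_rot: [[0.235, 0.972, -0.01], [0.972, -0.235, 0.001], [-0.002, -0.01, -1.0]]
force: [-8.7, -5.6, 8.2]
opening: 0.088
grasp_force: 30.0
```

The TCP was pulled sideways about 5 mm with roughly 10 N, because the grip is slightly off the screw's axis. I'll relax the commanded pose along the force before releasing.

To row units: -0.0015 m / 0.75 = -0.002, -0.0006 m / 0.75 = -0.0008.

play_rows(
  motion=[
    [[-0.0007,-0.0007,-0.0004,0,0,0],[-0.0013,-0.0013,-0.0008,0,0,0],[-0.002,-0.002,-0.0008,0,0,0],[-0.002,-0.002,-0.0008,0,0,0]],
  ],
)

```text
time_s: 16.33
position: [0.468, -0.072, 0.0703]
tcp_rot: [[0.238, 0.971, 0.001], [0.971, -0.238, -0.0], [0.0, 0.001, -1.0]]
force: [0.8, 0.0, -1.3]
opening: 0.085
grasp_force: 30.0
```

```bash
python3 - <<'E'
from h import *
w=imaging.capture("wrist"); S=bot.read_state(); print(S["position"],S["force"],S["moment"])
s=imaging.capture("scene"); a=cv2.resize(s["frame"][150:250,190:350],None,fx=3,fy=3,interpolation=cv2.INTER_CUBIC)
im=np.zeros((600,560,3),np.uint8); im[:300,:480]=a; im[300:600]=w["frame"][110:410]; save({"frame":im},"chk.png")
E
```

```text
[ 0.46801952 -0.07198154  0.07023766] [-0.89928557 -1.00784014 -0.81341788] [-0.28380174  0.29190121 -0.04642562]
```

View pics/chk.png

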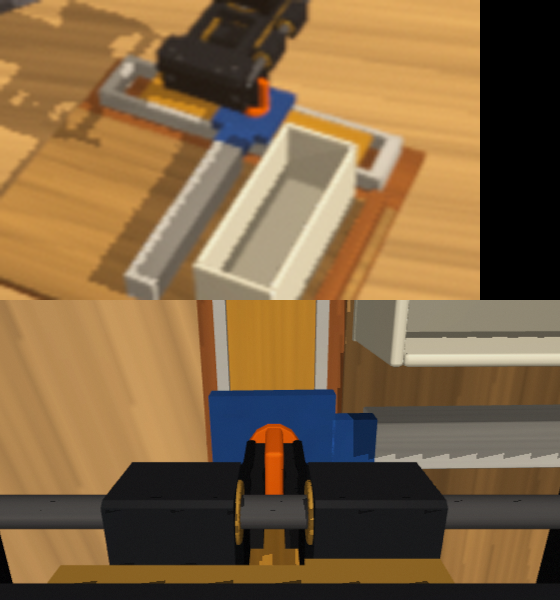

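The forces are gone: the wing is turned and the collar lies on the foot at (272,435) of the lower crop. Now I'll release, check, then retreat upwards.

play_rows(
  motion=[
    [[0,0,0,0,0,0],[0,0,0,0,0,0],[0,0,0,0,0,0],[0,0,0,0,0,0],[0,0,0,0,0,0]],
  ],
  fingers=0.03,
)

```text
time_s: 16.85
position: [0.4678, -0.0718, 0.0703]
tcp_rot: [[0.238, 0.971, 0.0], [0.971, -0.238, -0.0], [0.0, 0.0, -1.0]]
force: [0.3, -0.1, 0.6]
opening: 0.322
grasp_force: 0.0
```

play_rows(
  motion=[
    [[0,0,-0.0067,0,0,0],[0,0,-0.02,0,0,0],[0,0,-0.0467,0,0,0],[-0.0133,0,-0.08,0,0,0],[-0.04,0,-0.12,0,0,0],[-0.0733,0,-0.1533,0,0,0],[-0.08,0,-0.16,0,0,0],[-0.08,0,-0.16,0,0,0]],
  ],
)

```text
time_s: 17.52
position: [0.4546, -0.132, 0.1923]
tcp_rot: [[0.241, 0.971, 0.005], [0.971, -0.241, -0.003], [-0.001, 0.005, -1.0]]
force: [-0.2, 1.0, 0.1]
opening: 0.348
grasp_force: 0.0
```

play_rows(
  motion=[
    [[0,0,0,0,0,0],[0,0,0,0,0,0],[0,0,0,0,0,0]],
  ],
)

```text
time_s: 17.77
position: [0.4524, -0.1287, 0.1888]
tcp_rot: [[0.237, 0.971, -0.003], [0.971, -0.237, 0.002], [0.001, -0.004, -1.0]]
force: [0.4, -0.4, 0.0]
opening: 0.347
grasp_force: 0.0
```

```bash
python3 - <<'E'
from h import *
w=imaging.capture("wrist"); S=bot.read_state(); print(S["position"],S["force"],S["time_s"])
for n in ["screw","fence_slot"]:
    for q in finder.recognise("wrist",n)[:1]: print(n,q["at"],q["confidence"],proj(w,q["at"]))
save({"frame":w["frame"]},"end.png")
E
```

```text
[ 0.4526028  -0.12886381  0.18889376] [-1.09222188  1.09222129 -0.73693663] 17.8167
screw [0.4685, -0.0707, 0.0482] 0.9 [275.82904569 123.85587531]
fence_slot [0.5278, -0.0902, 0.0414] 0.83 [357.07569908 129.65631188]
```

View pics/end.png

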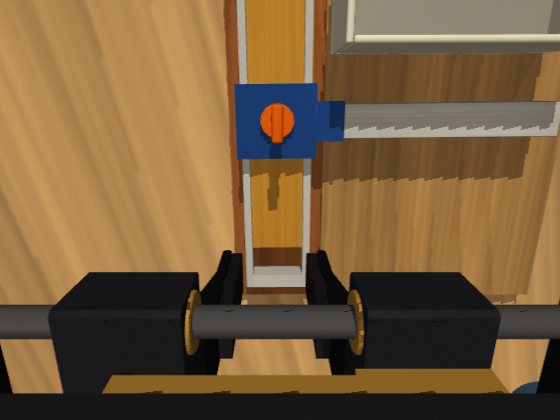

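The collar is centred on the foot, (277,121) against the foot's centre (277,121). The wing runs along the rail, a quarter turn from the slot, and the gripper is clear. Handing in.

```bash
python3 -c "
from rig import bot
print(bot.hand_in())"
```

```text
the job is handed in; nothing more can be done
None
```

The thumbscrew went through both slots, was seated and quarter-turned to lock under the strip, then released; I handed the job in at about 18 s, with no verdict shown.

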